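Open the push-and-turn reagent bottle

TASK

Open the amber reagent bottle that is held in the bench clamp: press its child-resistant cap fully down, turn it anticlockwise (seen from above) past its catch while it is down, and lift it off. Set the cap down flat inside the steel tray, grip bar upward, and leave the other things on the table where they are.

Things in the scene. Friction and masses are not known exactly. Their poses are not given: they have to be found in the camera images.
- neck (a point): Centre of the top of the neck (38 mm across) of an amber bottle, 76 mm across, fixed in a round grey clamp base 112 mm across; it does not move or turn. This point is 130 mm above the table; z up. Three bayonet lugs on the neck hold the cap. The x axis shows the direction in which the cap's grip bar lies while locked; the locked cap's grip bar centre is 30 mm above this point.
- cap_grip (a point): Centre of the grip bar of the black cap. The cap is a ribbed drum 65 mm across, 39 mm high, with a flat top on which stands a straight bar 56 mm long (x axis), 24 mm thick (y axis; grip it across this), 26 mm high; z up. This point is on the cap's axis, 52 mm above its lower rim, 13 mm above the drum's flat top. Mass about 220 g. At the start the cap is locked on the bottle.
- cap_top (a point): Centre of the drum's flat top, at the foot of the grip bar, 39 mm above the cap's lower rim. Locked, the cap has 3 degrees of play and no more. Pushed down more than 8 mm (11 mm at most, then it meets the neck) it turns anticlockwise: free of its catch after 47 degrees, stop at about 73, so 60 is right. Let up there, it rises about 3 mm above its locked height and lifts straight off.
- liner (a joint): Height in m of the white spring plunger inside the neck that pushes the cap up: 0 with the cap locked, negative as the cap is pressed (-0.011 fully down), 0.003 when the cap is off. Its push is about 5 N when locked and 11 N fully down.
- tray_floor (a point): Centre of the inner floor of a plain steel tray, 130 mm (x axis) by 120 mm (y axis) outside, walls 3 mm thick, rim 12 mm above the table; this point is 3 mm above the table. The tray is fixed. The cap standing in it has cap_grip 52 mm above this point.
- bottle_medium: bystander: square white screw-cap bottle, 47 x 46 x 99 mm, origin at the centre of its underside
- bottle_oil: bystander: round amber bottle with a small black cap, 52 x 52 x 122 mm, standing loose with no clamp, origin at the centre of its underside
- tube_a: bystander: upright capped sample tube, 34 mm across, 112 mm high, origin at the centre of its underside
- tip_box: bystander: blue pipette tip box, 78 x 110 x 66 mm, origin at the centre of its underside
- tube_rack: bystander: microtube rack, 66 x 110 x 47 mm, origin at the centre of its underside
- sensor: bystander: small white oval sensor puck, 50 x 76 x 21 mm, origin at the centre of its underside
- objective_can: bystander: black cylindrical can for an objective, 38 mm across, 74 mm high, origin at the centre of its underside
- blower: bystander: dark rubber dust blower with an upright nozzle, 47 mm across, 106 mm high, origin at the centre of its underside
Mind the look-alikes: they are no part of the job. Of the things shaped like the part that bears cap_grip, the black one is meant.

How it is judged:
By the outcome, as a careful person would: the job done as asked, in the order asked, and still so for the second after the job is handed in, with the robot touching nothing.
It also fails if it takes over 48 s, if anything falls off the work surface, if the arm or the gripper's body presses on something with over 40 N, if the wrist force passes 120 N, or if a joint passes its speed limit or range.

ROBOT

A 6-joint arm with a two-finger parallel gripper is mounted at the origin on a cart in front of the work surface, level with it; the furniture and walls round the work are solid. World frame = base frame: x ahead of the robot, y to its left, z up, the work surface at z = 0. Lengths are in m, angles in rad, forces in N, time in s.
With the tool pointing down it reaches from about 0.25 to 0.775 m from the base axis. Payload 4 kg.
Tool frame: the origin (TCP) lies midway between the tips of the shut fingers; the grasp point (between the pads) lies grip_point_offset behind it (grip_point_offset is the distance from the TCP to the grasp point, in m); z points along the fingers, y is the line along which they close (so a half turn about z gives the same grasp; the last joint's range is limited). The gripper opens to 94 mm and grips with 3 to 60 N. Pads are 16 mm wide; open, the fingers measure 119 mm over their backs; the gripper's body (75 mm by 177 mm) begins 78 mm behind the grasp point.
Start: joints at [1.222, 0.087, 1.371, -0, 1.684, -0.103], TCP at [0.134, 0.533, 0.206] pointing down, gripper open.
Joint ranges: [-3.1, 3.1], [-0.76, 2.03], [0.27, 2.55], [-1.08, 4.22], [0.17, 2.65], [-2.57, 2.57]. Speed limits (rad/s): [2.79, 2.79, 3.14, 3.14, 3.14, 3.14].

INTERFACE

Orientations are given as [roll, pitch, yaw] about the fixed x, y, z axes, in that order (R = Rz(yaw) Ry(pitch) Rx(roll)).
In Python, from bench import * gives the robot as it stands. The module is installed in compiled form; this text tells all that it offers.
- The arm moves only by the tool apply_moves, never from a script. Its argument "commands" is a list of rows, each a list of 7 numbers: the turn, a rotation vector about the world's x, y, z in rad, then the shift along the world's x, y, z in m, then the opening in per cent of the stroke, from 0 (shut) to 100 (fully open). In form: [[ax, ay, az, x, y, z, jaw], ...]. A call has exactly 5 rows; each row is the pose to reach, as a shift and turn from the pose commanded when the call began; what a row does not reach only later rows make up. A row lasts 1/10 s, in which the tool goes at most 50 mm and 8.59 degrees, less where a joint would pass 70% of its speed; a pose out of reach is approached as far as the arm can. A call with a gripper value outside its range is refused whole. The fingers move at their own pace and stop on an object; the grip force is fixed at half the most. Time passes only in rows, so rows that repeat a pose let the fingers close, or fill a call up. It gives the time, the measured TCP pose, the force, the opening and the grip force at its end, in the units of the state.
- get_obs(): the state, without advancing time (a new reading comes with each control period).
- snapshot(name): name is "side" or "top"; returns a dict with "pixels" (384x512x3 uint8, red, green, blue), "vertical_fov" (degrees; the focal length in pixels is half the picture's height over the tangent of half this angle, whatever the lens; pixels are square), "cx", "cy" (the principal point, pixels), "rvec" (rotation vector, rad) and "tvec" (3), from world to camera coordinates, as OpenCV has them. Camera axes: x right, y down, z forward; pixel columns grow to the right and rows downward; lengths in m; the calibration is good to about 2 mm. A picture is of the moment at which its call begins. There is no depth.
- close_job(): hands the job in; it is judged then, once.
Trained networks look in the newest picture that a camera, given by its name, has taken for a name from the list of things; names that differ only in an ending like _2 or _b are one class to them, and where a whole thing is asked for, a point or a joint stands for the part that bears it (a point fixed in the world has none). Each returns a list of dicts, best first, with "score" (0 to 1); they miss things now and then, are a little off and sometimes report something else, mostly with a low value. They report only what shows in the picture. A call takes as long as a camera call. They do not tell look-alikes from the thing itself.
- masks_of(camera, query): "mask" (384x512 bool, what is visible of it) and "extent" ([left, top, right, bottom] in pixels, round what is visible of it).
- place_of(camera, query): "pixel" ([column, row] in pixels: a listed point, or the origin of a listed thing).
The state is a dict: "time": time; "joint_positions": joint angles; "qvel": joint speeds; "joint_torque": joint torques, N m; "tool_pos": TCP position; "ee_rot": TCP orientation; "wrist_force": force on the tool from outside, world axes, zero at the start; "wrist_torque": the same for the moment, N m; "width": finger opening in m; "finger_force": force on a finger pad.
Only numpy, scipy, OpenCV 4.12 (cv2) and the standard library are available. Lean on these libraries where they do the work, as an engineer would, in place of code of your own. Each camera call takes 0.05 s, during which the arm holds its last target. There are 200 camera calls.

## Working session

There is one attempt and no reset: what is moved stays moved. The work goes in short steps, Python scripts to look and compute and a tool call to move; the robot and the scene stay as the last step left them, time stands still between calls to the robot, and variables do not carry over. Pictures are saved under pics/ and viewed, at most 10 in all, crops included, and the job is handed in when it is done.

Besides the shell and the picture viewer there is one more tool, called after ">>>" as name(argument=value, ...), one argument or row to a line, values as JSON. apply_moves: Moves the arm, as the interface text tells. Its arguments: {"type":"object","properties":{"commands":{"type":"array"}},"required":["commands"]}

```bash
mkdir -p pics
cat > h.py <<'E'
from bench import *
import numpy as np, cv2
def cam(n):
    s=snapshot(n); f=192/np.tan(np.radians(s["vertical_fov"]/2))
    K=np.array([[f,0,s["cx"]],[0,f,s["cy"]],[0,0,1]]); R=cv2.Rodrigues(np.array(s["rvec"],float))[0]
    return s["pixels"],K,R,np.array(s["tvec"],float).ravel()
def ray(c,px):
    _,K,R,t=c; d=R.T@np.linalg.inv(K)@np.array([px[0],px[1],1.]); return -R.T@t,d
def atz(c,px,z):
    o,d=ray(c,px); return o+d*(z-o[2])/d[2]
def proj(c,p):
    _,K,R,t=c; q=K@(R@np.array(p)+t); return q[:2]/q[2]
def tri(c1,p1,c2,p2):
    P=[c[1]@np.c_[c[2],c[3]] for c in(c1,c2)]
    X=cv2.triangulatePoints(P[0],P[1],np.array(p1,float),np.array(p2,float)).ravel(); return X[:3]/X[3]
E
python3 - <<'E'
from h import *
np.set_printoptions(precision=4,suppress=True)
C={n:cam(n) for n in("side","top")}
for n in C: cv2.imwrite(f"pics/{n}0.png",C[n][0][:,:,::-1])
o=get_obs(); print({k:np.round(v,4) for k,v in o.items()})
for n in C: print(n,-C[n][2].T@C[n][3], C[n][1][0,0])
Z=dict(neck=.13,cap_grip=.16,cap_top=.147,tray_floor=.003)
for q in["neck","cap_grip","cap_top","tray_floor","bottle_medium","bottle_oil","tube_a","tip_box","tube_rack","sensor","objective_can","blower"]:
    for n in C:
        for r in place_of(n,q)[:3]: print(q,n,round(r["score"],2),np.round(r["pixel"],1),atz(C[n],r["pixel"],Z.get(q,0)))
try: print(grip_point_offset)
except Exception as e: print(e)
E
```

```text
{'time': np.float64(0.1), 'joint_positions': array([ 1.2219,  0.0879,  1.3721, -0.    ,  1.6836, -0.1031]), 'qvel': array([ 0.0006, -0.0017, -0.0031, -0.    ,  0.0013, -0.0011]), 'joint_torque': array([  0.0022, -34.1252, -30.3303,   0.072 ,   0.0304,  -0.0001]), 'tool_pos': array([0.1337, 0.533 , 0.2044]), 'ee_rot': array([-3.1396, -0.0002,  2.8958]), 'wrist_force': array([-0.221 ,  0.198 , -0.1703]), 'wrist_torque': array([-0.0004, -0.0007, -0.0285]), 'finger_force': np.float64(0.0), 'width': np.float64(0.0939)}
side [0.6752 0.5757 1.1693] 435.24479594331
top [ 0.4057 -0.0382  1.0958] 382.34633368221506
neck side 0.62 [292.6 138. ] [ 0.4199 -0.1848  0.13  ]
neck top 0.72 [184.2 153.3] [0.6634 0.1076 0.13  ]
neck top 0.56 [305.  245.1] [ 0.422  -0.1963  0.13  ]
cap_grip side 0.85 [260.5 186.2] [ 0.5527 -0.0235  0.16  ]
cap_grip side 0.69 [291.  127.6] [ 0.4223 -0.201   0.16  ]
cap_grip side 0.65 [296.1 117.8] [ 0.3983 -0.2337  0.16  ]
cap_grip top 0.71 [306.7 244.1] [ 0.4239 -0.1957  0.16  ]
cap_grip top 0.62 [295.1 200.4] [ 0.5319 -0.1712  0.16  ]
cap_grip top 0.61 [258.3 206. ] [ 
[... 1081 characters left out ...]
 side 0.81 [197.5 169. ] [ 0.7177 -0.2258  0.    ]
tube_rack side 0.43 [227.4 150.5] [ 0.6108 -0.2769  0.    ]
tube_rack top 0.67 [308.8 146.6] [ 0.7141 -0.2408 -0.    ]
sensor side 0.92 [219.4 267.1] [0.7038 0.1182 0.    ]
sensor top 0.72 [188.2 152.6] [0.7    0.1156 0.    ]
objective_can side 0.49 [227.9 154.9] [ 0.6123 -0.2591  0.    ]
objective_can side 0.17 [234.9 131.9] [ 0.5724 -0.3478  0.    ]
objective_can top 0.76 [317.3 176.3] [ 0.6238 -0.2621  0.    ]
objective_can top 0.48 [303.7 244.2] [ 0.4269 -0.214   0.    ]
blower side 0.68 [255.2 121.2] [ 0.4956 -0.3782  0.    ]
blower side 0.6 [272.4 307.8] [0.5833 0.2629 0.    ]
blower top 0.61 [134.7 192.8] [0.583  0.2677 0.    ]
0.0188
```

```bash
python3 -c "
import cv2
for n,(a,b,c,d) in dict(side=(160,70,400,250),top=(170,110,410,290)).items():
    cv2.imwrite(f'pics/{n}0c.png',cv2.resize(cv2.imread(f'pics/{n}0.png')[b:d,a:c],(800,600),interpolation=3))"
```

```text
(no output)
```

View pics/side0c.png

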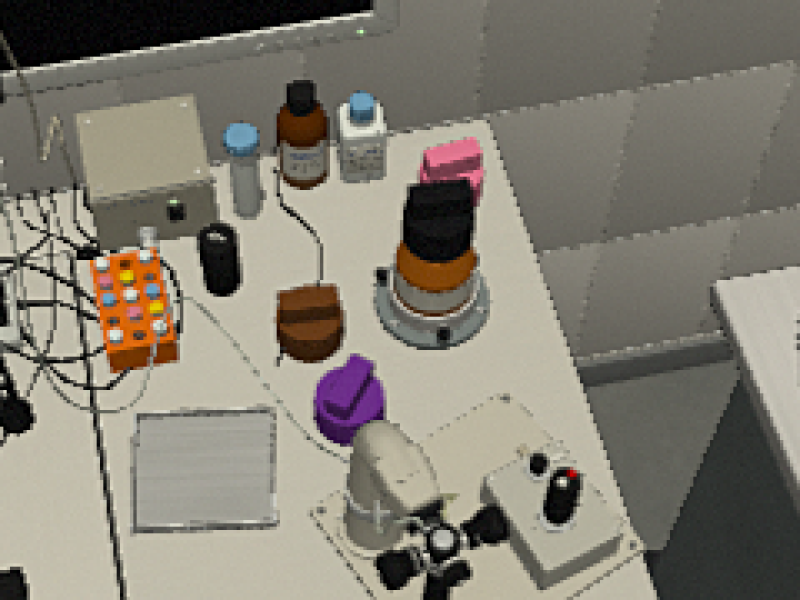

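View pics/top0c.png

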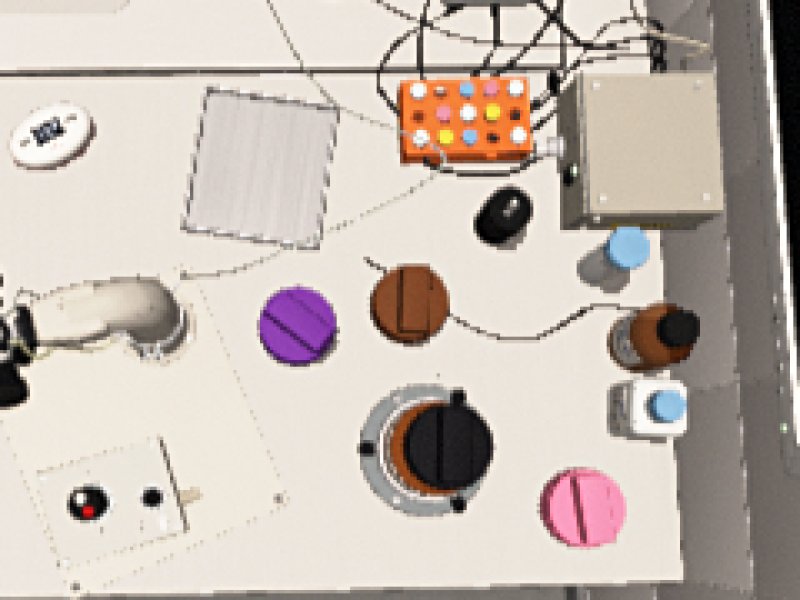

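The side view shows the black cap on the clamped bottle at about px (292,133), with purple, brown and pink look-alikes. The top view has it at about (306,244), and the tray is at (249,160). I need the bar's direction, and the height of the beige microscope near the path.

```bash
python3 -c "
import cv2,numpy as np
o=[]
for n,(x,y) in dict(side=(292,133),top=(305,244)).items():
    c=cv2.imread(f'pics/{n}0.png')[y-30:y+30,x-20:x+20]
    c=np.clip(255*(c/255.)**.5*1.2,0,255).astype('uint8'); o.append(cv2.resize(c,(400,600),interpolation=0))
cv2.imwrite('pics/capc.png',np.hstack(o))
o=[cv2.resize(cv2.imread(f'pics/{n}0.png'),(400,300),interpolation=3) for n in('side','top')]
cv2.imwrite('pics/full.png',cv2.imread('pics/side0.png'))
"
```

```text
(no output)
```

View pics/capc.png

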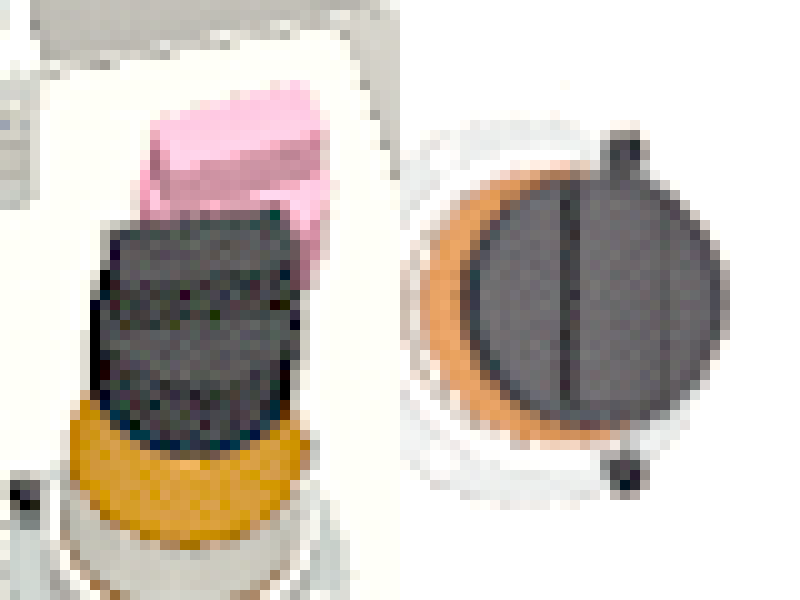

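View pics/full.png

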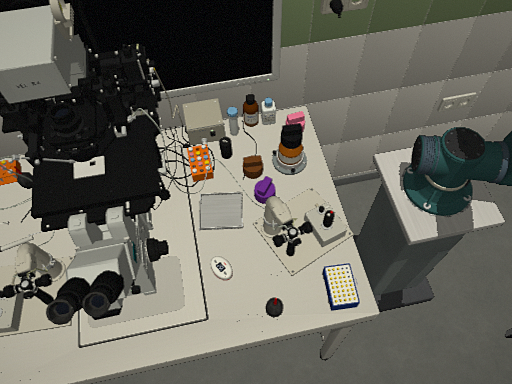

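View pics/top0.png

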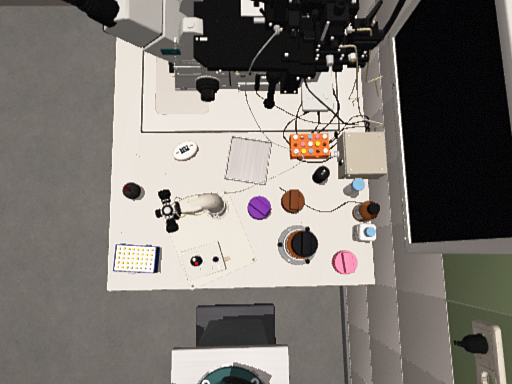

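The side camera has the microscope behind at the upper left, the manipulator and joystick at (285,235), and the robot base on the right. In the top view the bar runs nearly vertical, so nearly along world x, with its dark side strip at column about 302. Next I fit the cap and tray models to both images.

```bash
cat > fit.py <<'E'
from h import *
from scipy.optimize import minimize
np.set_printoptions(precision=4,suppress=True)
C={n:cam(n) for n in("side","top")}
a=np.linspace(0,2*np.pi,48)
S=4
def sil(c,p,yaw,roi):
    x0,y0,x1,y1=roi; im=np.zeros(((y1-y0)*S,(x1-x0)*S),np.float32)
    dr=[[p[0]+.0325*np.cos(t),p[1]+.0325*np.sin(t),p[2]+z] for t in a for z in(-.052,-.013)]
    cy,sy=np.cos(yaw),np.sin(yaw)
    br=[[p[0]+u*cy-v*sy,p[1]+u*sy+v*cy,p[2]+z] for u in(-.028,.028) for v in(-.012,.012) for z in(-.013,.013)]
    for P in(dr,br):
        q=np.array([proj(c,r) for r in P]); q=(q-[x0,y0]+.5)*S
        cv2.fillConvexPoly(im,cv2.convexHull(np.round(q*16).astype(np.int32)),1.,shift=4)
    return cv2.resize(im,(x1-x0,y1-y0),interpolation=cv2.INTER_AREA)
R=dict(side=(272,108,315,155),top=(285,222,325,268))
M={}
for n,(x0,y0,x1,y1) in R.items():
    g=C[n][0][y0:y1,x0:x1].max(2); m=(g<75).astype(np.uint8)
    m=cv2.morphologyEx(m,cv2.MORPH_OPEN,np.ones((5,5),np.uint8)); M[n]=m
def cost(v): return sum(np.abs(sil(C[n],v[:3],v[3],R[n])-M[n]).sum() for n in R)
for y0 in(0,.15,-.15):
    r=minimize(cost,[.422,-.2,.16,y0],method="Nelder-Mead",options=dict(initial_simplex=np.array([.422,-.2,.16,y0])+np.r_[np.zeros((1,4)),np.diag([.01,.01,.008,.15])],xatol=1e-4,fatol=.1)); print(r.x,r.fun)
# dark strip
t=C["top"]; g=cv2.cvtColor(t[0],cv2.COLOR_RGB2GRAY).astype(float); P=[]
for row in range(234,253):
    w=g[row,298:307]; k=np.clip(np.median(w)-w-5,0,None)
    if k.sum()>0: P.append(atz(t,[(k*np.arange(298,307)).sum()/k.sum(),row],.16))
P=np.array(P); f=cv2.fitLine(P[:,:2].astype(np.float32),cv2.DIST_HUBER,0,1e-4,1e-4).ravel(); print("strip",f,np.degrees(np.arctan2(f[1],f[0])))
# tray
for n in C:
    for r in masks_of(n,"tray_floor")[:1] or []:
        print(n,r["score"],r["extent"])
# tray corners from top picture
m=cv2.imread("pics/top0.png")
for r in [(232,137),(272,142),(265,184),(225,179)]: print(atz(t,r,.012))
for z in(.3,.4,.5): print("scope",z,atz(t,(250,100),z))
E
python3 fit.py
```

```text
[ 0.4251 -0.1921  0.1608 -0.1025] 110.0
[ 0.4254 -0.1919  0.162   0.016 ] 110.875
[ 0.4251 -0.1931  0.1614 -0.2356] 112.9375
strip [ 0.9988 -0.0489  0.4312 -0.1831] -2.8043602
side 0.79 [199.1, 191.7, 242.8, 230.1]
top 0.58 [224.0, 135.7, 271.4, 184.1]
[ 0.7423 -0.0135  0.012 ]
[ 0.7259 -0.1306  0.012 ]
[ 0.601  -0.1069  0.012 ]
[0.6173 0.0081 0.012 ]
scope 0.3 [ 0.7364 -0.0604  0.3   ]
scope 0.4 [ 0.6948 -0.0576  0.4   ]
scope 0.5 [ 0.6533 -0.0548  0.5   ]
```

>>> apply_moves(
  commands=[
    [0, 0, -0.147, 0.0145, -0.0363, 0.012, 100],
    [0, 0, -0.294, 0.029, -0.0726, 0.024, 100],
    [0, 0, -0.441, 0.0435, -0.109, 0.036, 100],
    [0, 0, -0.588, 0.058, -0.1452, 0.048, 100],
    [0, 0, -0.735, 0.0727, -0.1817, 0.06, 100],
  ],
)

```text
time: 2.0
tool_pos: [0.2068, 0.3503, 0.2661]
ee_rot: [3.141, 0.0, 2.155]
wrist_force: [0.3, 0.1, 0.2]
width: 0.0941
finger_force: 0.0
```

>>> apply_moves(
  commands=[
    [0, 0, -0.147, 0.0145, -0.0363, 0, 100],
    [0, 0, -0.294, 0.029, -0.0726, 0, 100],
    [0, 0, -0.441, 0.0435, -0.109, 0, 100],
    [0, 0, -0.588, 0.058, -0.1452, 0, 100],
    [0, 0, -0.735, 0.0727, -0.1817, 0, 100],
  ],
)

```text
time: 2.5
tool_pos: [0.2794, 0.1687, 0.2658]
ee_rot: [3.14, -0.001, 1.42]
wrist_force: [0.3, 0.4, 0.8]
width: 0.0941
finger_force: 0.0
```

>>> apply_moves(
  commands=[
    [0, 0, -0.147, 0.0145, -0.0363, 0, 100],
    [0, 0, -0.294, 0.029, -0.0726, 0, 100],
    [0, 0, -0.441, 0.0435, -0.109, 0, 100],
    [0, 0, -0.588, 0.058, -0.1452, 0, 100],
    [0, 0, -0.735, 0.0727, -0.1817, 0, 100],
  ],
)

```text
time: 3.0
tool_pos: [0.3522, -0.0133, 0.2658]
ee_rot: [3.141, -0.001, 0.684]
wrist_force: [-0.4, 0.5, 0.1]
width: 0.0938
finger_force: 0.0
```

>>> apply_moves(
  commands=[
    [0, 0, -0.147, 0.0145, -0.0363, 0, 100],
    [0, 0, -0.294, 0.029, -0.0726, 0, 100],
    [0, 0, -0.441, 0.0435, -0.109, 0, 100],
    [0, 0, -0.588, 0.058, -0.1452, 0, 100],
    [0, 0, -0.735, 0.0727, -0.1817, 0, 100],
  ],
)

```text
time: 3.5
tool_pos: [0.425, -0.195, 0.2657]
ee_rot: [3.141, -0.001, -0.051]
wrist_force: [0.6, 0.7, -0.2]
width: 0.0941
finger_force: 0.0
```

>>> apply_moves(
  commands=[
    [0, 0, 0, 0, 0, -0.03, 100],
    [0, 0, 0, 0, 0, -0.06, 100],
    [0, 0, 0, 0, 0, -0.085, 100],
    [0, 0, 0, 0, 0, -0.105, 100],
    [0, 0, 0, 0, 0, -0.116, 100],
  ],
)

```text
time: 4.0
tool_pos: [0.4237, -0.1928, 0.1474]
ee_rot: [-3.14, 0.003, -0.044]
wrist_force: [0.5, 1.0, -0.2]
width: 0.0942
finger_force: 0.0
```

>>> apply_moves(
  commands=[
    [0, 0, 0, 0, 0, 0, 40],
    [0, 0, 0, 0, 0, 0, 20],
    [0, 0, 0, 0, 0, 0, 10],
    [0, 0, 0, 0, 0, 0, 0],
    [0, 0, 0, 0, 0, 0, 0],
  ],
)

```text
time: 4.5
tool_pos: [0.4251, -0.1936, 0.1504]
ee_rot: [3.141, -0.001, -0.044]
wrist_force: [-0.2, -0.5, 0.6]
width: 0.0574
finger_force: 0.0
```

>>> apply_moves(
  commands=[
    [0, 0, 0, 0, 0, 0, 0],
    [0, 0, 0, 0, 0, 0, 0],
    [0, 0, 0, 0, 0, 0, 0],
    [0, 0, 0, 0, 0, 0, 0],
    [0, 0, 0, 0, 0, 0, 0],
  ],
)

```text
time: 5.0
tool_pos: [0.4246, -0.1935, 0.1495]
ee_rot: [3.141, 0.0, -0.044]
wrist_force: [0.2, 0.2, -0.0]
width: 0.0238
finger_force: 30.0
```

>>> apply_moves(
  commands=[
    [0, 0, 0, 0, 0, -0.003, 0],
    [0, 0, 0, 0, 0, -0.006, 0],
    [0, 0, 0, 0, 0, -0.009, 0],
    [0, 0, 0, 0, 0, -0.01, 0],
    [0, 0, 0, 0, 0, -0.01, 0],
  ],
)

```text
time: 5.5
tool_pos: [0.4247, -0.1934, 0.1405]
ee_rot: [3.141, -0.001, -0.044]
wrist_force: [-2.5, -0.1, 7.7]
width: 0.024
finger_force: 30.0
```

>>> apply_moves(
  commands=[
    [0, 0, 0, 0, 0, -0.001, 0],
    [0, 0, 0, 0, 0, -0.002, 0],
    [0, 0, 0, 0, 0, -0.003, 0],
    [0, 0, 0, 0, 0, -0.003, 0],
    [0, 0, 0, 0, 0, -0.003, 0],
  ],
)

```text
time: 6.0
tool_pos: [0.4247, -0.1935, 0.1385]
ee_rot: [3.141, -0.001, -0.044]
wrist_force: [-4.3, 0.1, 9.8]
width: 0.0241
finger_force: 30.0
```

>>> apply_moves(
  commands=[
    [0, 0, 0, 0, 0, -0.001, 0],
    [0, 0, 0, 0, 0, -0.002, 0],
    [0, 0, 0, 0, 0, -0.003, 0],
    [0, 0, 0, 0, 0, -0.003, 0],
    [0, 0, 0, 0, 0, -0.003, 0],
  ],
)

```text
time: 6.5
tool_pos: [0.4247, -0.1935, 0.1385]
ee_rot: [3.14, -0.002, -0.044]
wrist_force: [-7.5, 3.4, 21.6]
width: 0.0237
finger_force: 30.0
```

>>> apply_moves(
  commands=[
    [0, 0, 0.1, 0, 0, 0.001, 0],
    [0, 0, 0.2, 0, 0, 0.001, 0],
    [0, 0, 0.3, 0, 0, 0.001, 0],
    [0, 0, 0.4, 0, 0, 0.001, 0],
    [0, 0, 0.5, 0, 0, 0.001, 0],
  ],
)

```text
time: 7.0
tool_pos: [0.4261, -0.1928, 0.1385]
ee_rot: [3.139, -0.004, 0.46]
wrist_force: [-3.2, 4.8, 16.6]
width: 0.0238
finger_force: 30.0
```

>>> apply_moves(
  commands=[
    [0, 0, 0.12, 0, 0, 0, 0],
    [0, 0, 0.24, 0, 0, 0, 0],
    [0, 0, 0.36, 0, 0, 0, 0],
    [0, 0, 0.48, 0, 0, 0, 0],
    [0, 0, 0.56, 0, 0, 0, 0],
  ],
)

```text
time: 7.5
tool_pos: [0.4259, -0.1924, 0.1385]
ee_rot: [3.138, -0.003, 1.02]
wrist_force: [-3.3, 5.0, 17.3]
width: 0.024
finger_force: 30.0
```

```bash
python3 -c "
from h import *
c=cam('top'); x=cv2.resize(c[0][200:290,250:350,::-1],(500,450),interpolation=0)
d=cam('side'); y=cv2.resize(d[0][90:180,250:310,::-1],(300,450),interpolation=0)
cv2.imwrite('pics/t1.png',np.hstack([x,y])); o=get_obs(); print(o['ee_rot'],o['wrist_force'],o['wrist_torque'],o['width'])"
```

```text
[ 3.13803297e+00 -2.93365671e-03  1.01772669e+00] [-3.08738669  5.33374258 18.03911302] [1.05702226 1.01086209 0.04361019] 0.02389600584905445
```

View pics/t1.png

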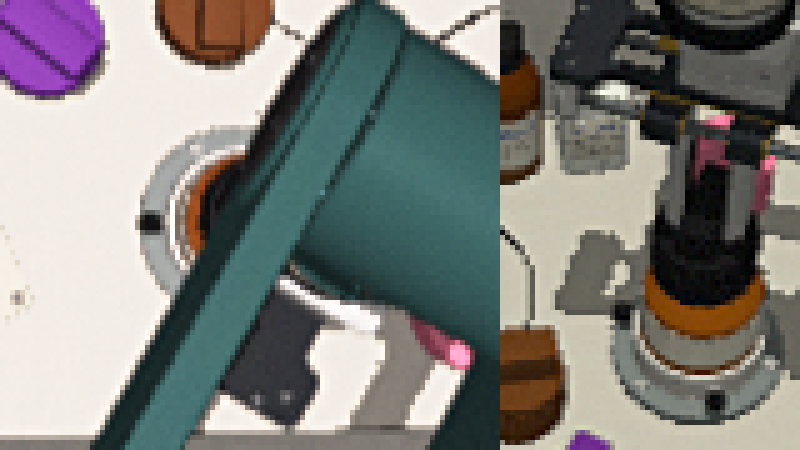

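The arm hides the cap in the top view. In the side view the fingers hold the bar turned with them (about px (293,128)), and the drum sits evenly on the bottle. Lifting now.

>>> apply_moves(
  commands=[
    [0, 0, 0, 0, 0, 0.004, 0],
    [0, 0, 0, 0, 0, 0.008, 0],
    [0, 0, 0, 0, 0, 0.013, 0],
    [0, 0, 0, 0, 0, 0.018, 0],
    [0, 0, 0, 0, 0, 0.023, 0],
  ],
)

```text
time: 8.1
tool_pos: [0.4236, -0.1935, 0.1564]
ee_rot: [-3.139, 0.002, 1.016]
wrist_force: [-1.1, 0.8, -3.5]
width: 0.0242
finger_force: 30.0
```

>>> apply_moves(
  commands=[
    [0, 0, 0, 0, 0, 0.008, 0],
    [0, 0, 0, 0, 0, 0.018, 0],
    [0, 0, 0, 0, 0, 0.028, 0],
    [0, 0, 0, 0, 0, 0.038, 0],
    [0, 0, 0, 0, 0, 0.045, 0],
  ],
)

```text
time: 8.6
tool_pos: [0.4249, -0.1936, 0.2039]
ee_rot: [3.14, 0.0, 1.016]
wrist_force: [0.6, 0.4, -2.5]
width: 0.0236
finger_force: 30.0
```

Run:
```python
from h import *
np.set_printoptions(precision=4,suppress=True)
T=cam("top");S=cam("side")
print(tri(S,(158,248),T,(207,90)), tri(S,(158,248),T,(270,100)))
o=get_obs();print(o["tool_pos"],o["wrist_force"],o["wrist_torque"],o["width"])
y=cv2.resize(S[0][70:190,170:330,::-1],(800,600),interpolation=0); cv2.imwrite("pics/s2.png",y)
```

```text
[0.8587 0.0551 0.0722] [ 0.9426 -0.1331 -0.2848]
[ 0.4253 -0.1938  0.2042] [ 0.0483 -0.6192 -2.5676] [-0.0298  0.1243  0.0233] 0.024209160316876244
```

View pics/s2.png

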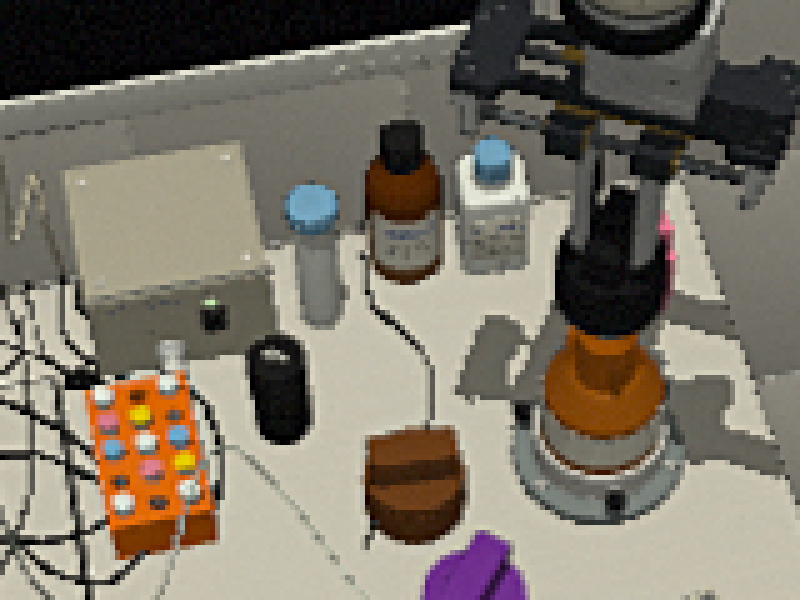

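The cap is off the bottle and held level in the fingers, with the bare neck visible below it. Next I carry it to the tray.

>>> apply_moves(
  commands=[
    [0, 0, -0.06, 0.02, 0.011, 0, 0],
    [0, 0, -0.12, 0.045, 0.024, 0, 0],
    [0, 0, -0.18, 0.07, 0.038, 0, 0],
    [0, 0, -0.24, 0.095, 0.051, 0, 0],
    [0, 0, -0.3, 0.12, 0.065, 0, 0],
  ],
)

```text
time: 9.2
tool_pos: [0.5453, -0.1277, 0.2019]
ee_rot: [-3.141, 0.001, 0.713]
wrist_force: [-0.2, 0.8, -2.4]
width: 0.0235
finger_force: 30.0
```

>>> apply_moves(
  commands=[
    [0, 0, -0.06, 0.025, 0.013, 0, 0],
    [0, 0, -0.12, 0.05, 0.027, -0.005, 0],
    [0, 0, -0.18, 0.08, 0.043, -0.01, 0],
    [0, 0, -0.24, 0.107, 0.057, -0.02, 0],
    [0, 0, -0.3, 0.127, 0.068, -0.03, 0],
  ],
)

```text
time: 9.7
tool_pos: [0.6729, -0.0592, 0.1711]
ee_rot: [-3.141, 0.001, 0.414]
wrist_force: [-0.4, -0.6, -2.4]
width: 0.0237
finger_force: 30.0
```

>>> apply_moves(
  commands=[
    [0, 0, 0, 0, 0, -0.025, 0],
    [0, 0, 0, 0, 0, -0.05, 0],
    [0, 0, 0, 0, 0, -0.075, 0],
    [0, 0, 0, 0, 0, -0.09, 0],
    [0, 0, 0, 0, 0, -0.1, 0],
  ],
)

```text
time: 10.2
tool_pos: [0.6707, -0.0601, 0.0701]
ee_rot: [-3.14, 0.003, 0.416]
wrist_force: [-0.4, 0.2, -3.3]
width: 0.0235
finger_force: 30.0
```

Run:
```python
from h import *
np.set_printoptions(precision=4,suppress=True)
T=cam("top");S=cam("side")
o=get_obs();print(o["tool_pos"],o["ee_rot"],o["wrist_force"],o["width"])
print(proj(S,[.672,-.061,.003]))
cv2.imwrite("pics/s3.png",np.hstack([cv2.resize(x[0][130:250,a:a+80,::-1],(400,600),interpolation=0) for x,a in((S,180),(T,210))]))
```

```text
[ 0.6706 -0.0602  0.0706] [-3.1398  0.0029  0.4157] [-0.5454 -0.4093 -2.8792] 0.023598335788539693
[219.8992 209.9341]
```

View pics/s3.png

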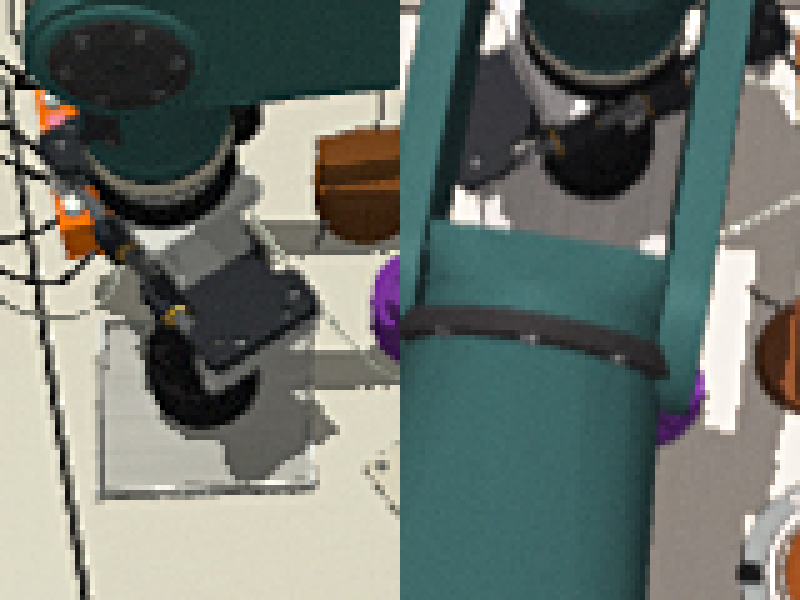

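The side view shows the cap over the middle of the tray, clear of its walls and well away from the rack. I lower it gently.

>>> apply_moves(
  commands=[
    [0, 0, 0, 0, 0, -0.006, 0],
    [0, 0, 0, 0, 0, -0.012, 0],
    [0, 0, 0, 0, 0, -0.017, 0],
    [0, 0, 0, 0, 0, -0.021, 0],
    [0, 0, 0, 0, 0, -0.023, 0],
  ],
)

```text
time: 10.8
tool_pos: [0.6714, -0.0603, 0.049]
ee_rot: [-3.141, 0.001, 0.416]
wrist_force: [0.4, -0.2, -3.8]
width: 0.0241
finger_force: 30.0
```

>>> apply_moves(
  commands=[
    [0, 0, 0, 0, 0, -0.001, 0],
    [0, 0, 0, 0, 0, -0.002, 0],
    [0, 0, 0, 0, 0, -0.003, 0],
    [0, 0, 0, 0, 0, -0.003, 0],
    [0, 0, 0, 0, 0, -0.003, 0],
  ],
)

```text
time: 11.3
tool_pos: [0.6717, -0.0603, 0.0466]
ee_rot: [3.141, -0.0, 0.416]
wrist_force: [-0.0, 1.6, -2.5]
width: 0.0239
finger_force: 30.0
```

>>> apply_moves(
  commands=[
    [0, 0, 0, 0, 0, -0.001, 0],
    [0, 0, 0, 0, 0, -0.002, 0],
    [0, 0, 0, 0, 0, -0.0025, 0],
    [0, 0, 0, 0, 0, -0.0025, 0],
    [0, 0, 0, 0, 0, -0.0025, 0],
  ],
)

```text
time: 11.8
tool_pos: [0.6718, -0.0604, 0.0446]
ee_rot: [3.141, -0.0, 0.416]
wrist_force: [-0.8, -0.2, 1.3]
width: 0.0237
finger_force: 30.0
```

Contact with the tray floor. I release and withdraw.

>>> apply_moves(
  commands=[
    [0, 0, 0, 0, 0, 0, 30],
    [0, 0, 0, 0, 0, 0, 60],
    [0, 0, 0, 0, 0, 0, 60],
    [0, 0, 0, 0, 0, 0, 60],
    [0, 0, 0, 0, 0, 0, 60],
  ],
)

```text
time: 12.3
tool_pos: [0.6717, -0.0603, 0.044]
ee_rot: [3.141, -0.0, 0.416]
wrist_force: [-0.2, -1.2, 0.0]
width: 0.0551
finger_force: 0.0
```

>>> apply_moves(
  commands=[
    [0, 0, 0, 0, 0, 0.01, 60],
    [0, 0, 0, 0, 0, 0.03, 60],
    [0, 0, 0, 0, 0, 0.06, 60],
    [0, 0, 0, 0, 0, 0.095, 60],
    [0, 0, 0, 0, 0, 0.13, 60],
  ],
)

```text
time: 12.8
tool_pos: [0.6715, -0.0603, 0.1759]
ee_rot: [3.141, -0.0, 0.416]
wrist_force: [-0.4, -0.7, 0.8]
width: 0.0565
finger_force: 0.0
```

>>> apply_moves(
  commands=[
    [0, 0, 0, -0.03, -0.01, 0.02, 60],
    [0, 0, 0, -0.07, -0.025, 0.04, 60],
    [0, 0, 0, -0.11, -0.04, 0.06, 60],
    [0, 0, 0, -0.15, -0.055, 0.08, 60],
    [0, 0, 0, -0.19, -0.07, 0.08, 60],
  ],
)

```text
time: 13.3
tool_pos: [0.4814, -0.1312, 0.2587]
ee_rot: [3.135, -0.006, 0.416]
wrist_force: [-0.5, -1.6, -0.2]
width: 0.0563
finger_force: 0.0
```

Run:
```python
from h import *
np.set_printoptions(precision=4,suppress=True)
T=cam("top");S=cam("side")
o=get_obs();print(o["tool_pos"],o["wrist_force"],o["width"],o["time"])
cv2.imwrite("pics/s4.png",np.hstack([cv2.resize(x[0][110:260,a:a+100,::-1],(400,600),interpolation=0) for x,a in((S,170),(T,210))]))
```

```text
[ 0.4784 -0.1315  0.2566] [ 0.3565  0.3415 -0.9521] 0.05637212366909731 13.4
```

View pics/s4.png

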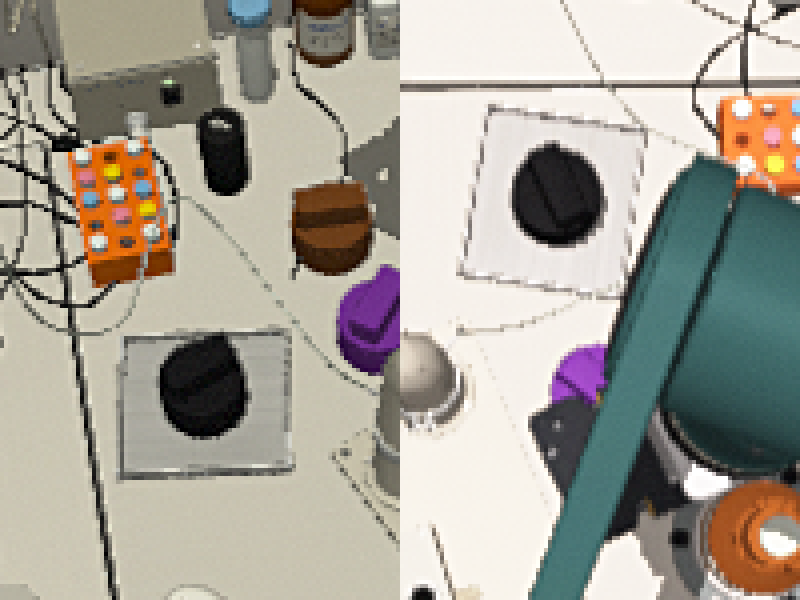

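The cap stands flat in the middle of the tray, bar up (side view about px (221,207), top view about (249,158)). The bottle is open, nothing else has moved and the robot is clear of everything.

```bash
python3 -c "
from bench import *
print(close_job())"
```

```text
the job is handed in; nothing more can be done
None
```

The bottle is open and its cap stands flat in the steel tray with the grip bar up; nothing else appeared to have moved, and I handed the job in at about 13.4 s (no verdict was returned).

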